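# Lock a bayonet filter cartridge into the bench vacuum pump

## Robot

A 6-joint arm with a two-finger parallel gripper is mounted at the origin on the work surface. World frame = base frame: x ahead of the robot, y to its left, z up, the work surface at z = 0. Lengths are in mm, angles in rad, forces in N, time in s.
With the tool pointing down it reaches from about 350 to 725 mm from the base axis. Payload 4.3 kg.
Tool frame: the origin (TCP) lies at the very end of the fingers, on their centre line; the grasp point (between the pads) lies 19 mm behind it; z points along the fingers, y is the direction in which the jaws open and shut (so a half turn about z gives the same grasp; the last joint's range is limited). The gripper opens to 85 mm and grips with 20 to 120 N. Pads are 22 mm wide; open, the fingers measure 114 mm over their backs; the gripper's body (76 mm by 85 mm) begins 54 mm behind the grasp point. The pads swing forward as they close: fully open they stand 13 mm farther back than shut.
Start: joints at [-1.364, 0.377, 0.081, 1.274, 0, 1.46], TCP at [179.14, -546.421, 231.329] pointing down, gripper open.
Joint ranges: [-2.72, 2.72], [-0.84, 1.66], [-1.02, 1.22], [-1.77, 2.12], [-1.37, 1.28], [-3.14, 3.14]. Speed limits (rad/s): [2.57, 2.57, 3.14, 3.14, 3.14, 3.14].

## Interface

Orientations are given as a rotation vector (axis times angle).
In Python, from rig import ctrl gives the robot as it stands. The module is installed in compiled form; this text tells all that it offers.
- The arm moves only by the tool apply_moves, never from a script. Its argument "increments" is a list that holds one entry, the list of rows, each a list of 7 numbers: the shift along the tool's x, y, z as a fraction of full scale, then the turn, a rotation vector about the tool's x, y, z as a fraction of full scale, then the opening, from 0 (shut) to 1 (fully open). In form: [[[dx, dy, dz, rx, ry, rz, grip], ...]]. A call has 1 to 10 rows; each row is the pose to reach, as a shift and turn from the pose measured when the call began, along the tool's axes at that moment, turning the shorter way round; what a row does not reach only later rows make up. Full scale, the value 1, is 0.1 m for a shift and pi rad for a turn. A row lasts 1/8 s, in which the tool goes at most 62.5 mm and 10.7 degrees, less where a joint would pass 70% of its speed; a pose out of reach is approached as far as the arm can. A call with a number of a shift or a turn outside -1 to 1 is refused whole. A call with a gripper value outside its range is refused whole. The fingers move at their own pace and stop on an object; "grip_force" is the grip in N (left out, the last holds). Time passes only in rows, so rows that repeat a pose let the fingers close. It gives the time, the measured TCP pose, the force and the opening at its end, in the units of the state.
- ctrl.read_state(): the state, without advancing time (a new reading comes with each control period).
- ctrl.read_camera(name): name is "scene" or "top" or "wrist"; returns a dict with "color" (384x512x3 uint8, red, green, blue), "vertical_fov" (degrees; the focal length in pixels is half the picture's height over the tangent of half this angle, whatever the lens; pixels are square), "cx", "cy" (the principal point, pixels), "R" (3x3) and "t" (3): a world point X has camera coordinates R X + t. Camera axes: x right, y down, z forward; pixel columns grow to the right and rows downward; lengths in mm; the calibration is good to about 2 mm. A picture is of the moment at which its call begins. There is no depth.
- ctrl.close_job(): hands the job in, once; it reports no verdict.
The state is a dict: "time_s": time; "joints": joint angles; "joint_velocities": joint speeds; "joint_torque": joint torques, N m; "eef_pos": TCP position; "ee_rot": TCP orientation; "contact_force": force on the tool from outside, world axes, zero at the start; "moment": the same for the moment, N m; "gripper_width": opening from 0.0 (shut) to 1.0 (fully open).
Only numpy, scipy, OpenCV 4.12 (cv2) and the standard library are available. Lean on these libraries where they do the work, as an engineer would, in place of code of your own. Each camera call takes 0.05 s, during which the arm holds its last target.

## Task

Fit the winged filter cartridge to the vacuum pump: pick it up, enter its two lugs through the slots of the socket on top of the pump, press it fully in against the spring and twist it clockwise until it stops, then let the spring lift it into its locked position and let go. Do not force it (the plastic socket must never feel more than 25 N), and leave the other things on the bench where they are.

Things in the scene. Friction and masses are not known exactly. Their poses are not given: they have to be found in the camera images.
- cartridge (a point): Filter cartridge to fit: white and grey plastic, 88 mm tall, about 0.12 kg, upright on the bench. Point on its axis half-way up, 44 mm above the foot; z up, x along wing and lugs. Grey round nose, 36 mm diameter, 0 to 40 mm above the foot (3 mm chamfer at the foot); white round cap, 58 mm diameter, 40 to 56 mm; wing above. Same after half a turn.
- wing (a point): Middle of the cartridge's wing, a straight upright bar on top of the cap to hold and turn it by: 46 mm long (x), 16 mm wide (y), from 56 to 88 mm above the foot; this point is 72 mm above the foot. x runs along the wing.
- lugs (a point): Point on the cartridge's axis, 7 mm above the foot, level with its two lugs. They stick out of the nose along +x and -x, in line with the wing: each 9 mm wide and 6 mm tall (4 to 10 mm above the foot), tips 53 mm apart.
- socket (a point): Bayonet socket, a grey round collar (72 mm outer diameter) on top of the pump, open upwards. Point on its axis, nominally at its top face, 130 mm above the bench; z up, x along the two opposite entry slots. The collar's height is adjustable and not known: its true top face, with all the parts in it, is up to 8 mm above or below this point; feel for it.
- plate (a point): Sprung round plate in the socket that meets the cartridge's foot, nominal place (moves with the collar). Depths from the true top face: plate 6 mm, pushing back 2 N there, rising to 9 N; rigid floor that stops the foot 30 mm. The bore is 41 mm in diameter, the lip 18 mm thick, its slots 12 mm wide and 60 mm tip to tip. More than 25 N in all between cartridge and pump is damage: press slowly.
- pocket (a point): One of the two locking pockets under the lip (nominal height), in the direction where a lug ends. With the foot 28 to 30 mm deep (on the floor) the lugs are under the lip and the cartridge turns clockwise from above, not the other way: 80 degrees (1.40 rad) to the pockets, rigid stop at about 84. Let go there, the spring lifts it about 8 mm into the pockets: foot 22 mm deep, locked.
- pump: The vacuum pump that carries the socket: white box 180 x 150 mm, top at 85 mm, fixed to the bench; origin at the centre of its underside, z up, front (gauge and switch) to -x. The socket's axis lies 25 mm in front of its centre; two brass hose stubs 18 mm tall stand on the top, 65 mm behind the centre.
- threaded: Other cartridge, not to be used: same size, but screw-threaded nose without lugs and a round knob of 32 mm diameter on top. Origin at the centre of its foot, z up. Leave it alone.
- beaker: Empty glass beaker, 66 mm diameter, 80 mm tall, origin at the centre of its underside. Leave it alone.
- reagent: Amber glass bottle, 48 mm diameter, 100 mm tall, origin at the centre of its underside. Leave it alone.
Not all that is in view belongs to the job. Leave any black or pink look-alike of the part that bears cartridge alone.

How it is judged (in metres and radians):
On the way, in this order (a step that is already met when the one before it is completed fails the run):
1. the winged cartridge is lifted off the bench, above the height of the socket (height (world z) of cartridge above 0.16 m), for 0.1 s.
2. the cartridge is pressed home in the socket with its lugs through the slots (horizontal distance between cartridge and socket below 0.005 m and angle between the x axis of cartridge and the x axis of socket, either way round below 0.3 rad and z of cartridge in the frame of socket below 0.0245 m), for 0.05 s.
At the end, for the whole second after the job is handed in: The cartridge sits locked in the socket: on its axis within 5 mm, upright within 7 degrees, turned at least 70 degrees from the slots, its centre 11 to 31 mm above the socket point (lugs under the lip, held up by the spring) (horizontal distance between cartridge and socket below 0.005 m and angle between the x axis of cartridge and the x axis of socket, either way round above 1.22 rad and z of cartridge in the frame of socket between 0.011 and 0.031 m and angle between cartridge's own z axis and vertical below 0.12 rad); the robot touches nothing.
It fails at once if more than 25 N between the cartridge and the pump's socket (contact force between filter and pump above 25 N).
It fails at once if the threaded is pushed away by more than 30 mm or knocked over (distance of threaded from where it was at the start of the episode above 0.03 m or angle between threaded's own z axis and vertical above 0.5 rad).
It fails at once if the beaker is pushed away by more than 30 mm or knocked over (distance of beaker from where it was at the start of the episode above 0.03 m or angle between beaker's own z axis and vertical above 0.5 rad).
It fails at once if the reagent is pushed away by more than 30 mm or knocked over (distance of reagent from where it was at the start of the episode above 0.03 m or angle between reagent's own z axis and vertical above 0.5 rad).
It also fails if it takes over 64 s, if anything falls off the work surface, if the arm or the gripper's body presses on something with over 40 N, if the wrist force passes 120 N, or if a joint passes its speed limit or range.

## Working session

There is one attempt and no reset: what is moved stays moved. The work goes in short steps, Python scripts to look and compute and a tool call to move; the robot and the scene stay as the last step left them, time stands still between calls to the robot, and variables do not carry over. Pictures are saved under pics/ and viewed, and the job is handed in when it is done.

Besides the shell and the picture viewer there is one more tool, called after "Emit:" in YAML: its name, and indented under it one key for each argument. apply_moves: Moves the arm, as the interface text tells. Its arguments: {"type":"object","properties":{"increments":{"type":"array","items":{"type":"array","items":{"type":"array","items":{"type":"number","minimum":-1,"maximum":1}}}},"grip_force":{"type":"number"}},"required":["increments"]}

```bash
mkdir -p pics
cat > h.py <<'E'
from rig import ctrl
import cv2, numpy as np
from scipy.spatial.transform import Rotation as Ro
def save(c,n):
    cv2.imwrite(n,cv2.cvtColor(c['color'],cv2.COLOR_RGB2BGR))
def K(c):
    f=192/np.tan(np.radians(c['vertical_fov'])/2); return f
def px2plane(c,u,v,z):
    f=K(c); d=np.array([(u-c['cx'])/f,(v-c['cy'])/f,1.]); R=np.array(c['R']);t=np.array(c['t'])
    o=-R.T@t; w=R.T@d; return o+w*(z-o[2])/w[2]
def proj(c,X):
    p=np.array(c['R'])@np.array(X,float)+np.array(c['t']); f=K(c); return p[0]/p[2]*f+c['cx'],p[1]/p[2]*f+c['cy']
E
python3 - <<'E'
from h import *
import pickle
for n in('scene','top','wrist'):
    c=ctrl.read_camera(n); save(c,f'pics/{n}0.png'); pickle.dump(c,open(f'{n}0.pkl','wb'))
    print(n,{k:c[k] for k in c if k!='color'})
print(ctrl.read_state())
E
```

```text
scene {'vertical_fov': 46.9676291860422, 'cx': 256.7997469147002, 'cy': 188.26312693768924, 'R': array([[-0.37111376,  0.92856953, -0.00576297],
       [ 0.72504608,  0.2858846 , -0.6265606 ],
       [-0.58015754, -0.23670367, -0.7793514 ]]), 't': array([ 146.14863967, -379.46955011, 1617.33108501])}
top {'vertical_fov': 44.14968628349417, 'cx': 250.07577258797028, 'cy': 192.14750435394183, 'R': array([[ 0.01939147, -0.99978853,  0.00684543],
       [-0.99684185, -0.01986077, -0.07688878],
       [ 0.07700848, -0.00533283, -0.99701618]]), 't': array([  72.00829366,  586.13430131, 1110.82112553])}
wrist {'vertical_fov': 60.355234311569724, 'cx': 254.83134223028244, 'cy': 192.08683274044094, 'R': array([[ 0.30956319, -0.95087717, -0.00179979],
       [-0.9177492 , -0.2992724 ,  0.26109851],
       [-0.24881124, -0.07917473, -0.96531048]]), 't': array([-573.57113089,  -32.70449865,  379.40452025])}
{'time_s': 0.15, 'joints': array([-1.36430174e+00,  3.77915727e-01,  7.99785958e-02,  1.27437088e+00,
       -2.99647565e-05,  1.46048826e+00]), 'joint_velocities': array([ 0.00046526, -0.00126305,  0.00392   , -0.00097   , -0.0011704 ,
        0.00103589]), 'joint_torque': array([ 7.58100141e-04, -4.64035571e+01,  2.70170170e+01,  1.39412232e-02,
       -1.90162996e-04,  8.72898767e-06]), 'eef_pos': array([ 179.02561212, -545.92751499,  230.58154865]), 'ee_rot': array([-3.10077256e+00, -4.95316119e-01,  1.61092364e-04]), 'contact_force': array([-0.94768256, -0.1989843 ,  1.16907292]), 'moment': array([-0.04485604,  0.01639126,  0.00153882]), 'gripper_width': 1.0011834667035426}
```

View pics/scene0.png

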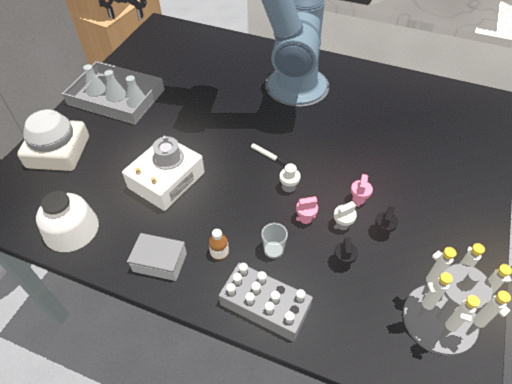

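View pics/top0.png

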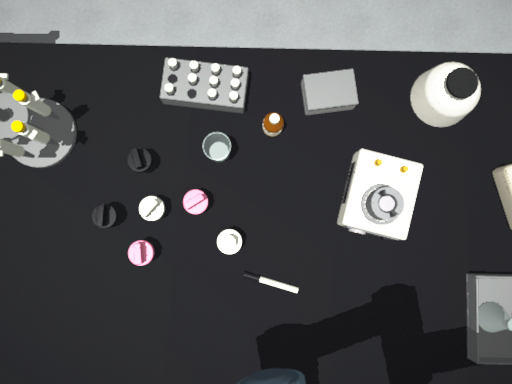

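View pics/wrist0.png

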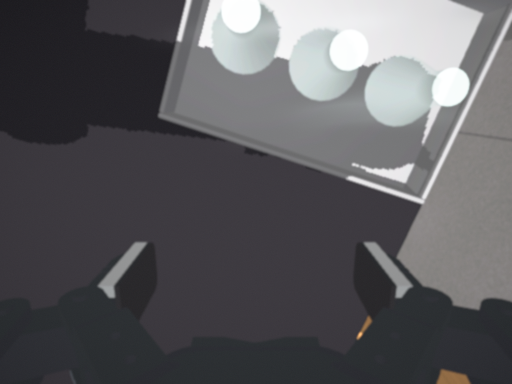

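Run:
```python
from h import *
import pickle
t=pickle.load(open('top0.pkl','rb'));s=pickle.load(open('scene0.pkl','rb'))
def cr(c,x,y,r):return cv2.resize(cv2.cvtColor(c['color'][y-r:y+r,x-r:x+r],cv2.COLOR_RGB2BGR),(400,400),interpolation=cv2.INTER_CUBIC)
cv2.imwrite('pics/crop0.png',np.hstack([cr(t,384,203,40),cr(t,151,208,20)]))
cv2.imwrite('pics/crop0s.png',np.hstack([cr(s,167,155,40),cr(s,343,215,20)]))
print(px2plane(t,384,203,130),px2plane(t,151,208,88))
```

```text
[ 558.49770279 -206.35501837  130.        ] [539.4091753 305.5877953  88.       ]
```

View pics/crop0.png

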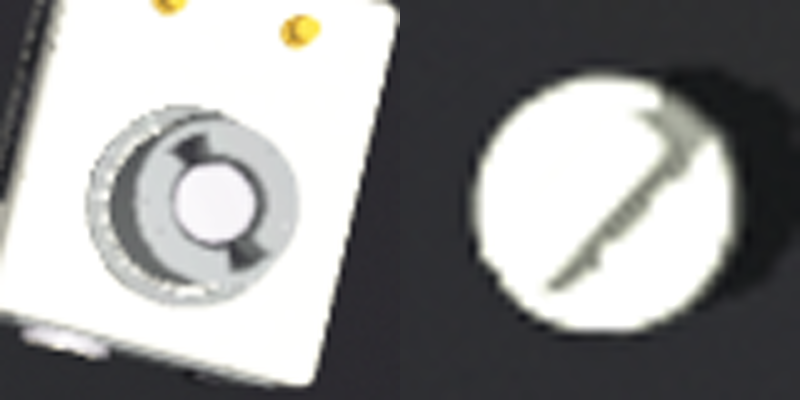

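View pics/crop0s.png

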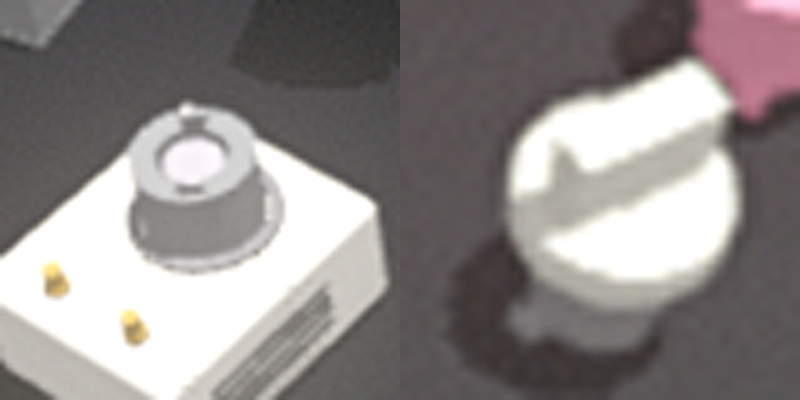

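```bash
cat >> h.py <<'E'
def Rdown(yaw): return Ro.from_euler('z',yaw,degrees=True)*Ro.from_euler('x',180,degrees=True)
def inc(pos,yaw,s=None):
    s=s or ctrl.read_state()
    R0=Ro.from_rotvec(s['ee_rot'])
    d=R0.inv().apply(np.array(pos)-s['eef_pos'])/100
    r=(R0.inv()*Rdown(yaw)).as_rotvec()/np.pi
    return np.round(d,4),np.round(r,4)
def st():
    s=ctrl.read_state(); x=Ro.from_rotvec(s['ee_rot']).as_matrix()
    print('t',round(s['time_s'],2),'pos',np.round(s['eef_pos'],1),'yaw',round(np.degrees(np.arctan2(x[1,0],x[0,0])),2),'tz',np.round(x[:,2],3),'F',np.round(s['contact_force'],2),'M',np.round(s['moment'],2),'g',round(s['gripper_width'],3),'q6',round(np.degrees(s['joints'][5])),'q5',round(np.degrees(s['joints'][4])))
E
python3 - <<'E'
from h import *
import pickle
c=pickle.load(open('wrist0.pkl','rb'))
s=ctrl.read_state();st()
R0=Ro.from_rotvec(s['ee_rot'])
o=-np.array(c['R']).T@c['t']
print('cam in tool',R0.inv().apply(o-s['eef_pos']), 'cam z in tool',R0.inv().apply(np.array(c['R'])[2]))
for y in (60,18,90,100,-152.5): print(y,inc([540,-225,290],y,s))
E
```

```text
t 0.15 pos [ 179.  -545.9  230.6] yaw 18.15 tz [-0.     0.001 -1.   ] F [-0.95 -0.2   1.17] M [-0.04  0.02  0.  ] g 1.001 q6 84 q5 0
cam in tool [  66.27977213   -0.3644626  -143.15895913] cam z in tool [-2.61226669e-01 -8.23910856e-04  9.65277136e-01]
60 (array([ 4.43  , -1.9259, -0.5907]), array([-4.000e-04, -2.000e-04, -2.325e-01]))
18 (array([ 4.43  , -1.9259, -0.5907]), array([-0.0005, -0.    ,  0.0008]))
90 (array([ 4.43  , -1.9259, -0.5907]), array([-4.000e-04, -3.000e-04, -3.992e-01]))
100 (array([ 4.43  , -1.9259, -0.5907]), array([-4.000e-04, -4.000e-04, -4.547e-01]))
-152.5 (array([ 4.43  , -1.9259, -0.5907]), array([-1.000e-04,  7.000e-04,  9.481e-01]))
```

Emit:
apply_moves:
  increments:
    - [[0.5, -0.26, 0, 0, 0, 0, 1], [1, -0.515, 0, 0, 0, 0, 0.6], [1, -0.515, 0, 0, 0, 0, 0.6]]

```text
time_s: 0.52
eef_pos: [259.9, -462.9, 230.5]
ee_rot: [-3.098, -0.503, -0.0]
contact_force: [-0.5, 0.4, -0.5]
gripper_width: 0.607
```

Emit:
apply_moves:
  increments:
    - [[0.5, -0.26, 0, 0, 0, 0, 0.6], [1, -0.515, 0, 0, 0, 0, 0.6], [1, -0.515, 0, 0, 0, 0, 0.6]]

```text
time_s: 0.9
eef_pos: [339.9, -380.6, 230.7]
ee_rot: [-3.096, -0.51, -0.0]
contact_force: [0.4, -1.3, 0.2]
gripper_width: 0.601
```

Emit:
apply_moves:
  increments:
    - [[0.5, -0.26, 0, 0, 0, 0, 0.6], [1, -0.515, 0, 0, 0, 0, 0.6], [1, -0.515, 0, 0, 0, 0, 0.6]]

```text
time_s: 1.27
eef_pos: [419.4, -298.9, 230.8]
ee_rot: [-3.095, -0.516, -0.0]
contact_force: [0.4, -0.8, -0.2]
gripper_width: 0.601
```

Run:
```python
from h import *
st(); print(inc([495,-226,230],18))
```

```text
t 1.27 pos [ 419.4 -298.9  230.8] yaw 18.92 tz [-0.001  0.004 -1.   ] F [ 0.38 -0.75 -0.19] M [-0.04  0.05  0.02] g 0.601 q6 118 q5 0
(array([ 0.9517, -0.4439,  0.0102]), array([-0.0012, -0.0002,  0.0051]))
```

Emit:
apply_moves:
  increments:
    - [[0.5, -0.22, 0, 0, 0, 0, 0.6], [0.95, -0.44, 0.01, 0, 0, 0.005, 0.6], [0.95, -0.44, 0.01, 0, 0, 0.005, 0.6], [0.95, -0.44, 0.01, 0, 0, 0.005, 0.6]]

```text
time_s: 1.78
eef_pos: [494.2, -228.2, 229.7]
ee_rot: [-3.1, -0.489, 0.001]
contact_force: [-0.3, 0.3, 0.3]
gripper_width: 0.601
```

Run:
```python
from h import *
import pickle
st(); c=ctrl.read_camera('wrist'); save(c,'pics/w1.png'); pickle.dump(c,open('w1.pkl','wb'));st()
```

```text
t 1.77 pos [ 494.2 -228.2  229.7] yaw 17.93 tz [-0.001  0.003 -1.   ] F [-0.28  0.31  0.27] M [0.03 0.02 0.02] g 0.601 q6 131 q5 0
t 1.82 pos [ 494.  -228.2  229.9] yaw 17.89 tz [-0.001  0.003 -1.   ] F [-0.69  0.73 -0.3 ] M [-0.04 -0.04  0.02] g 0.6 q6 131 q5 0
```

View pics/w1.png

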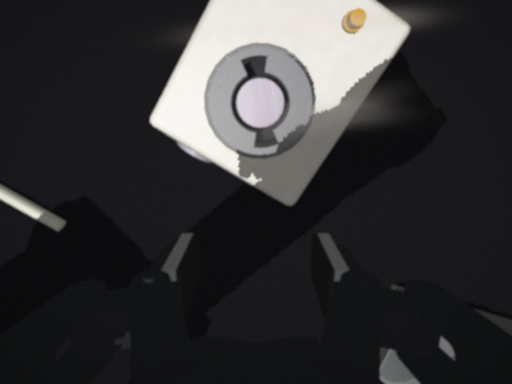

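Run:
```python
from h import *
import pickle
c=pickle.load(open('w1.pkl','rb'))
im=cv2.cvtColor(c['color'][35:165,195:325],cv2.COLOR_RGB2BGR)
cv2.imwrite('pics/w1c.png',cv2.resize(im,(590,590),interpolation=cv2.INTER_CUBIC))
print(590/130)
```

```text
4.538461538461538
```

View pics/w1c.png

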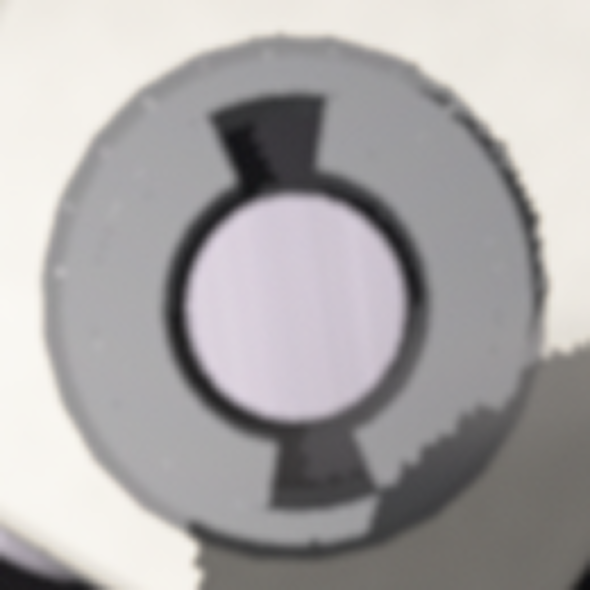

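Run:
```python
from h import *
import pickle
c=pickle.load(open('w1.pkl','rb'));t=pickle.load(open('top0.pkl','rb'))
q=lambda x,y:(195+(x+.5)/4.538-.5,35+(y+.5)/4.538-.5)
for z in(122,130,138):
    a=px2plane(c,*q(297,303),z); b=px2plane(t,387.3,203.7,z)
    p=px2plane(c,*q(269,102),z);r=px2plane(c,*q(322.5,503),z); d=p-r
    L=px2plane(c,*q(166,304),z);Rr=px2plane(c,*q(430,304),z)
    print(z,a[:2],b[:2],'yaw',np.degrees(np.arctan2(d[1],d[0])),'len',np.hypot(*d[:2]),'mid',((p+r)/2)[:2],'bore',np.hypot(*(L-Rr)[:2]))
tt=lambda x,y:(344+x/5-.5,163+y/5-.5)
p=px2plane(t,*tt(190,150),130);r=px2plane(t,*tt(243,252),130);d=p-r;print(np.degrees(np.arctan2(d[1],d[0])))
```

```text
122 [ 559.02870653 -210.47955493] [ 557.589016   -215.88253574] yaw 25.912183588043955 len 63.14996409688009 mid [ 558.08373073 -210.72828786] bore 42.64866474099734
130 [ 558.97451907 -210.39742416] [ 557.12113187 -213.51036858] yaw 25.912183588043966 len 61.13729008595971 mid [ 558.05966092 -210.63822963] bore 41.289394623393186
138 [ 558.92033161 -210.31529338] [ 556.65324773 -211.13820143] yaw 25.91218358804398 len 59.124616075039334 mid [ 558.0355911 -210.5481714] bore 39.93012450578914
27.577308343151522
```

Emit:
apply_moves:
  increments:
    - [[0.2, 0.1, 0, 0, 0, -0.055, 0.6], [0.4, 0.1, 0, 0, 0, -0.11, 0.6], [0.6, 0.2, 0, 0, 0, -0.165, 0.6], [0.7, 0.1, 0, 0, 0, -0.22, 0.6], [0.7, 0.1, 0, 0, 0, -0.28, 0.6], [0.7, 0.1, 0, 0, 0, -0.34, 0.6], [0.7, 0.1, 0, 0, 0, -0.4, 0.6], [0.7, 0.1, 0, 0, 0, -0.45, 0.6], [0.7, 0.1, 0, 0, 0, -0.5, 0.6], [0.7, 0.1, 0, 0, 0, -0.53, 0.6]]

```text
time_s: 3.08
eef_pos: [562.5, -218.3, 229.9]
ee_rot: [-1.725, -2.622, -0.002]
contact_force: [-0.7, 0.4, 0.3]
gripper_width: 0.602
```

Run:
```python
from h import *
st(); print(inc([617,-181,230],-154))
```

```text
t 3.08 pos [ 562.5 -218.3  229.9] yaw 113.32 tz [-0.002  0.003 -1.   ] F [-0.74  0.38  0.32] M [-0.04  0.02 -0.04] g 0.602 q6 39 q5 0
(array([ 0.1273,  0.648 , -0.0012]), array([ 0.0007, -0.0009, -0.5149]))
```

Emit:
apply_moves:
  increments:
    - [[0.1, 0.3, 0, 0, 0, -0.055, 0.6], [0.13, 0.5, 0, 0, 0, -0.11, 0.6], [0.13, 0.65, 0, 0, 0, -0.165, 0.6], [0.13, 0.65, 0, 0, 0, -0.22, 0.6], [0.13, 0.65, 0, 0, 0, -0.28, 0.6], [0.13, 0.65, 0, 0, 0, -0.34, 0.6], [0.13, 0.65, 0, 0, 0, -0.4, 0.6], [0.13, 0.65, 0, 0, 0, -0.46, 0.6], [0.13, 0.65, 0, 0, 0, -0.515, 0.6], [0.13, 0.65, 0, 0, 0, -0.515, 0.6]]

```text
time_s: 4.32
eef_pos: [616.2, -182.6, 229.9]
ee_rot: [0.7, -3.061, -0.005]
contact_force: [-1.3, 0.2, -0.4]
gripper_width: 0.604
```

Run:
```python
from h import *
import pickle
st(); c=ctrl.read_camera('wrist'); save(c,'pics/w2.png'); pickle.dump(c,open('w2.pkl','wb'));st()
u,v=proj(c,[558.5,-210.5,132]); print(u,v); x0=int(u)-65;y0=int(v)-65; print(x0,y0)
y0=max(y0,0)
im=cv2.cvtColor(c['color'][y0:y0+130,x0:x0+130],cv2.COLOR_RGB2BGR)
cv2.imwrite('pics/w2c.png',cv2.resize(im,(590,590),interpolation=cv2.INTER_CUBIC))
```

```text
t 4.33 pos [ 616.2 -182.6  229.9] yaw -154.24 tz [-0.002  0.002 -1.   ] F [-1.33  0.2  -0.44] M [-0.02  0.06 -0.  ] g 0.604 q6 -48 q5 0
t 4.38 pos [ 616.4 -182.3  229.9] yaw -154.27 tz [-0.002  0.003 -1.   ] F [0.2  1.36 0.2 ] M [-0.04 -0.01 -0.  ] g 0.598 q6 -48 q5 0
254.0062527595028 105.23370315769039
189 40
```

View pics/w2c.png

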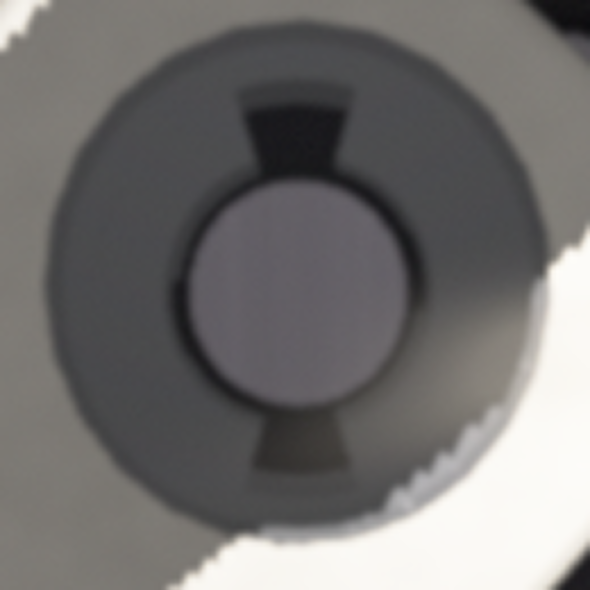

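Run:
```python
from h import *
import pickle
for n,x0,y0,tp,bt,oc in(('w1',195,35,(269,100),(322.5,505),(295,297)),('w2',189,40,(297.5,80),(299.5,489),(297,280))):
  c=pickle.load(open(n+'.pkl','rb'))
  q=lambda x,y:(x0+(x+.5)/4.538-.5,y0+(y+.5)/4.538-.5)
  for z in(128,134,140):
    p=px2plane(c,*q(*tp),z);r=px2plane(c,*q(*bt),z); d=p-r
    print(n,z,'yaw',np.degrees(np.arctan2(d[1],d[0]))%180,'len',np.hypot(*d[:2]),'mid',((p+r)/2)[:2],px2plane(c,*q(*oc),z)[:2])
print(inc([500,265,230],-47))
```

```text
w1 128 yaw 25.835424933429447 len 62.2449377448304 mid [ 558.04646773 -210.6684994 ] [ 559.75815237 -209.83566809]
w1 134 yaw 25.83542493342948 len 60.720629221921 mid [ 558.02888582 -210.60076581] [ 559.69865323 -209.78832961]
w1 140 yaw 25.83542493342949 len 59.19632069901159 mid [ 558.0113039  -210.53303222] [ 559.63915408 -209.74099112]
w2 128 yaw 25.91435235416114 len 62.40659581841222 mid [ 557.55036496 -210.64295658] [ 556.0641424  -211.62440577]
w2 134 yaw 25.91435235416114 len 60.879744283981864 mid [ 557.52950928 -210.66397968] [ 556.07964893 -211.62141655]
w2 140 yaw 25.91435235416114 len 59.35289274955161 mid [ 557.50865361 -210.68500278] [ 556.09515546 -211.61842733]
(array([-0.8934,  4.5349,  0.0126]), array([ 0.0009,  0.0008, -0.596 ]))
```

Emit:
apply_moves:
  increments:
    - [[-0.2, 0.5, 0, 0, 0, 0.055, 0.6], [-0.4, 1, 0, 0, 0, 0.11, 0.6], [-0.4, 1, 0, 0, 0, 0.11, 0.6]]

```text
time_s: 4.75
eef_pos: [608.4, -72.2, 230.6]
ee_rot: [0.164, -3.135, -0.005]
contact_force: [-0.4, -0.0, 0.4]
gripper_width: 0.606
```

Run:
```python
from h import *
st(); print(inc([585,257,205],133))
```

```text
t 4.75 pos [608.4 -72.2 230.6] yaw -174.0 tz [-0.002  0.003 -1.   ] F [-0.36 -0.01  0.37] M [-0.03 -0.    0.01] g 0.606 q6 -19 q5 0
(array([-0.112 ,  3.2978,  0.2669]), array([ 0.0008, -0.001 ,  0.2944]))
```

Emit:
apply_moves:
  increments:
    - [[0, 0.5, 0, 0, 0, 0, 0.6], [0, 1, 0, 0, 0, 0, 0.6], [0, 1, 0, 0, 0, 0, 0.6]]

```text
time_s: 5.12
eef_pos: [597.6, 28.8, 231.1]
ee_rot: [0.168, -3.135, -0.005]
contact_force: [0.7, -0.9, -0.5]
gripper_width: 0.601
```

Emit:
apply_moves:
  increments:
    - [[0, 0.5, 0, 0, 0, 0, 0.6], [0, 1, 0, 0, 0, 0, 0.6], [0, 1, 0, 0, 0, 0, 0.6]]

```text
time_s: 5.5
eef_pos: [587.0, 129.3, 231.5]
ee_rot: [0.171, -3.135, -0.005]
contact_force: [0.6, -0.9, 0.3]
gripper_width: 0.6
```

Run:
```python
from h import *
st(); print(inc([585,257,205],133))
```

```text
t 5.5 pos [587.  129.3 231.5] yaw -173.75 tz [-0.002  0.003 -1.   ] F [ 0.56 -0.9   0.28] M [ 0.04 -0.01 -0.03] g 0.6 q6 0 q5 0
(array([-0.1192,  1.2709,  0.269 ]), array([ 0.0008, -0.0009,  0.2958]))
```

Emit:
apply_moves:
  increments:
    - [[0, 0.5, 0.1, 0, 0, 0.055, 0.6], [-0.1, 1, 0.27, 0, 0, 0.11, 0.6], [-0.12, 1, 0.27, 0, 0, 0.165, 0.6], [-0.12, 1, 0.27, 0, 0, 0.22, 0.6], [-0.12, 1, 0.27, 0, 0, 0.275, 0.6], [-0.12, 1, 0.27, 0, 0, 0.296, 0.6], [-0.12, 1, 0.27, 0, 0, 0.296, 0.6]]

```text
time_s: 6.38
eef_pos: [589.1, 227.7, 204.7]
ee_rot: [-1.256, -2.877, -0.002]
contact_force: [0.4, 0.1, 0.3]
gripper_width: 0.602
```

Run:
```python
from h import *
import pickle
st(); c=ctrl.read_camera('wrist'); save(c,'pics/w3.png'); pickle.dump(c,open('w3.pkl','wb'))
```

```text
t 6.38 pos [589.1 227.7 204.7] yaw 132.85 tz [-0.002  0.002 -1.   ] F [0.36 0.05 0.34] M [-0.01 -0.01  0.03] g 0.602 q6 62 q5 0
```

View pics/w3.png

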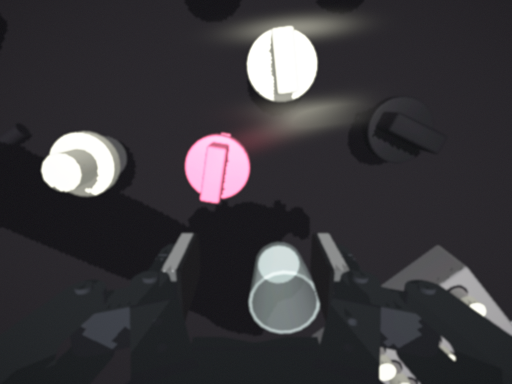

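Run:
```python
from h import *
import pickle
c=pickle.load(open('w3.pkl','rb'))
im=cv2.cvtColor(c['color'][15:115,232:332],cv2.COLOR_RGB2BGR)
cv2.imwrite('pics/w3c.png',cv2.resize(im,(600,600),interpolation=cv2.INTER_CUBIC))
```

```text
(no output)
```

View pics/w3c.png

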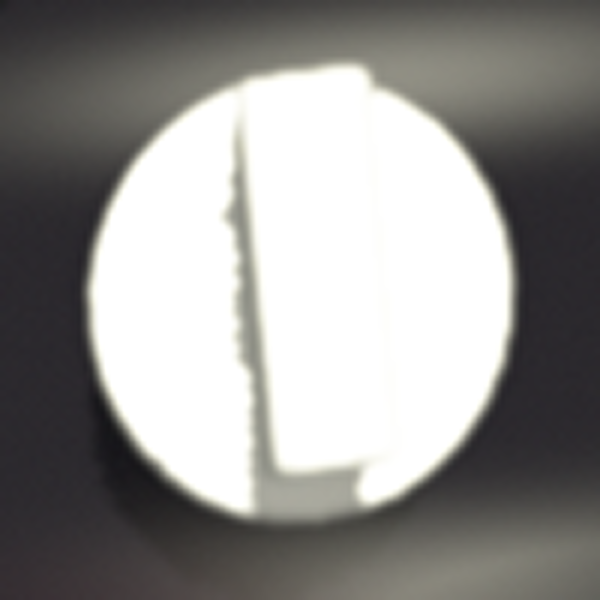

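Run:
```python
from h import *
import pickle
c=pickle.load(open('w3.pkl','rb'))
q=lambda x,y:(232+(x+.5)/6-.5,15+(y+.5)/6-.5)
p=px2plane(c,*q(305.5,74.5),88);r=px2plane(c,*q(335.5,466),88);d=p-r
print((p+r)/2,np.degrees(np.arctan2(d[1],d[0])),np.hypot(*d[:2]),'cap',px2plane(c,*q(300,297),56), px2plane(c,*q(87,297),56)-px2plane(c,*q(514,297),56))
a=np.degrees(np.arctan2(d[1],d[0])); print(inc([((p+r)/2)[0],((p+r)/2)[1],140],a))
R0=Ro.from_euler('z',a-90,degrees=True)
```

```text
[540.10321329 313.9931985   88.        ] 138.76384112634582 45.187934057652505 cap [539.47357001 314.62336839  56.        ] [-43.37675506 -40.07559308   0.        ]
(array([0.9594, 0.2267, 0.6498]), array([ 0.0002, -0.001 , -0.0327]))
```

Emit:
apply_moves:
  increments:
    - [[0.5, 0.1, 0.2, 0, 0, -0.03, 0.6], [0.96, 0.23, 0.6, 0, 0, -0.033, 0.6], [0.96, 0.23, 0.65, 0, 0, -0.033, 0.6], [0.96, 0.23, 0.65, 0, 0, -0.033, 0.6]]

```text
time_s: 6.92
eef_pos: [540.6, 313.4, 139.7]
ee_rot: [-1.104, -2.939, -0.001]
contact_force: [-0.9, -1.1, 1.3]
gripper_width: 0.603
```

Run:
```python
from h import *
import pickle
st(); c=ctrl.read_camera('wrist'); save(c,'pics/w4.png'); pickle.dump(c,open('w4.pkl','wb'))
```

```text
t 6.92 pos [540.6 313.4 139.7] yaw 138.83 tz [-0.002  0.001 -1.   ] F [-0.92 -1.08  1.25] M [-0.04  0.01 -0.02] g 0.603 q6 65 q5 0
```

View pics/w4.png

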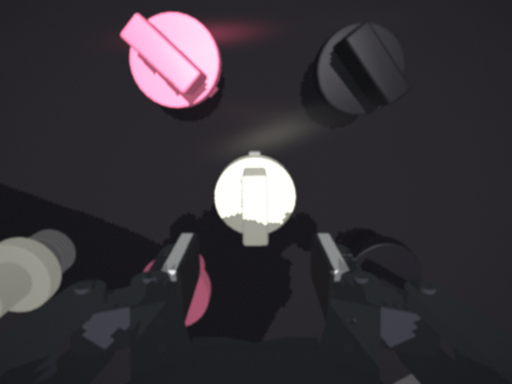

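Run:
```python
from h import *
import pickle
c=pickle.load(open('w4.pkl','rb'))
im=cv2.cvtColor(c['color'][145:255,200:310],cv2.COLOR_RGB2BGR)
cv2.imwrite('pics/w4c.png',cv2.resize(im,(660,660),interpolation=cv2.INTER_CUBIC))
for w in(178,180):
  p=px2plane(c,255,w,88);r=px2plane(c,255.5,245,88);print((p+r)/2,np.hypot(*(p-r)[:2]))
print(proj(c,[540.1,314,88]))
```

```text
[540.47182434 313.97870303  88.        ] 43.890836749097026
[540.93820586 313.5692277   88.        ] 42.64961039724679
(np.float64(254.88849671349843), np.float64(211.98370427404515))
```

View pics/w4c.png

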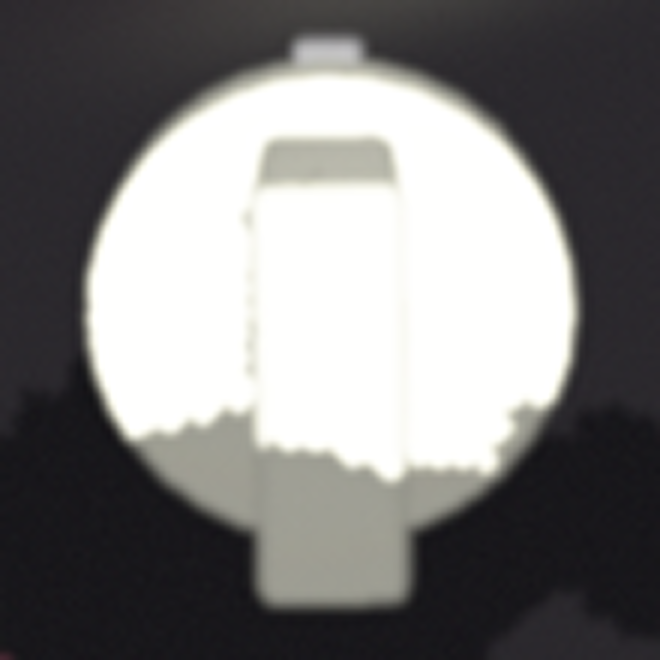

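Emit:
apply_moves:
  increments:
    - [[0.01, 0, 0.3, 0, 0, 0, 0.6], [0.01, 0, 0.6, 0, 0, 0, 0.6], [0.01, 0, 0.79, 0, 0, 0, 0.6], [0.01, 0, 0.79, 0, 0, 0, 0.6], [0.01, 0, 0.79, 0, 0, 0, 0], [0.01, 0, 0.79, 0, 0, 0, 0], [0.01, 0, 0.79, 0, 0, 0, 0], [0.01, 0, 0.79, 0, 0, 0, 0], [0.01, 0, 0.79, 0, 0, 0, 0], [0.01, 0, 0.79, 0, 0, 0, 0]]
  grip_force: 60

```text
time_s: 8.22
eef_pos: [542.3, 314.5, 63.4]
ee_rot: [1.105, 2.939, 0.006]
contact_force: [0.6, -1.1, 6.4]
gripper_width: 0.172
```

Run:
```python
from h import *
st(); c=ctrl.read_camera('wrist'); save(c,'pics/w5.png')
```

```text
t 8.22 pos [542.3 314.5  63.4] yaw 138.77 tz [ 0.003  0.003 -1.   ] F [ 0.57 -1.07  6.41] M [-0.24 -0.1  -0.  ] g 0.172 q6 66 q5 0
```

View pics/w5.png

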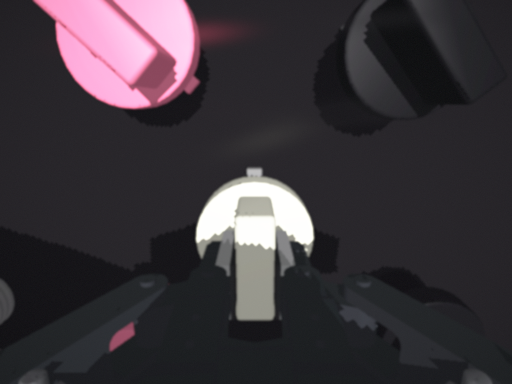

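Run:
```python
from h import *
c=ctrl.read_camera('wrist'); st()
im=cv2.cvtColor(c['color'][160:330,190:320],cv2.COLOR_RGB2BGR)
cv2.imwrite('pics/w6c.png',cv2.resize(im,None,fx=4.5*.75,fy=4.5*.75,interpolation=cv2.INTER_CUBIC))
s=ctrl.read_state();R0=Ro.from_rotvec(s['ee_rot'])
for x in(-23,0,23):
  X=s['eef_pos']+R0.apply([x,0,0]); X[2]=88; print(x,proj(c,X))
  X[2]=56; print('cap', proj(c,s['eef_pos']*[1,1,0]+[0,0,56]+R0.apply([29 if x>0 else x,0,0])))
```

```text
t 8.32 pos [542.2 314.5  63.4] yaw 138.77 tz [ 0.003  0.003 -1.   ] F [ 0.13 -1.36  6.19] M [-0.3  -0.2   0.05] g 0.172 q6 66 q5 0
-23 (np.float64(254.9581591118288), np.float64(324.13156787139866))
cap (np.float64(254.61123077119083), np.float64(283.5462271268654))
0 (np.float64(254.84427261104645), np.float64(274.6862903070996))
cap (np.float64(254.50593666791468), np.float64(241.95277188009763))
23 (np.float64(254.7194356759361), np.float64(220.48674194619062))
cap (np.float64(254.36148742869798), np.float64(184.89218843009482))
```

View pics/w6c.png

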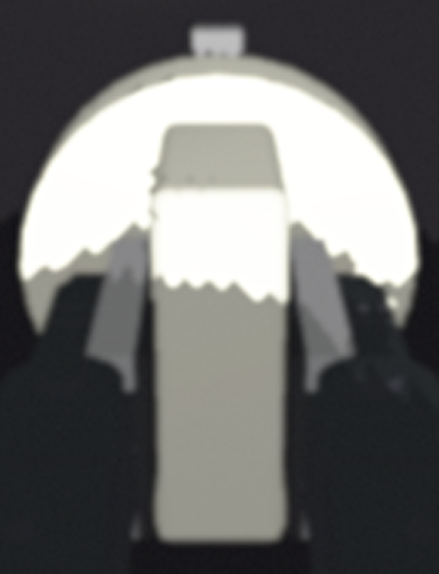

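Emit:
apply_moves:
  increments:
    - [[0, 0, -0.05, 0, 0, 0, 0], [0, 0, -0.25, 0, 0, 0, 0], [0, 0, -0.6, 0, 0, 0, 0], [0, 0, -1, 0, 0, 0, 0], [0, 0, -1, 0, 0, 0, 0]]

```text
time_s: 8.95
eef_pos: [544.0, 315.4, 167.4]
ee_rot: [1.103, 2.934, 0.014]
contact_force: [0.4, -0.2, -0.9]
gripper_width: 0.175
```

Emit:
apply_moves:
  increments:
    - [[0, 0, -0.4, 0, 0, 0, 0], [0, 0, -0.75, 0, 0, 0, 0], [0, 0, -0.75, 0, 0, 0, 0]]

```text
time_s: 9.32
eef_pos: [544.5, 315.7, 244.5]
ee_rot: [1.102, 2.932, 0.019]
contact_force: [-0.4, 0.1, -0.8]
gripper_width: 0.175
```

Run:
```python
from h import *
st(); c=ctrl.read_camera('wrist'); save(c,'pics/w7.png')
print(inc([557.8,-210.6,236],-154.1))
```

```text
t 9.32 pos [544.5 315.7 244.5] yaw 138.8 tz [ 0.013  0.008 -1.   ] F [-0.37  0.13 -0.78] M [ 0.02 -0.01 -0.02] g 0.175 q6 65 q5 0
(array([-3.5705, -3.8638,  0.03  ]), array([ 0.0027,  0.0031, -0.3728]))
```

View pics/w7.png

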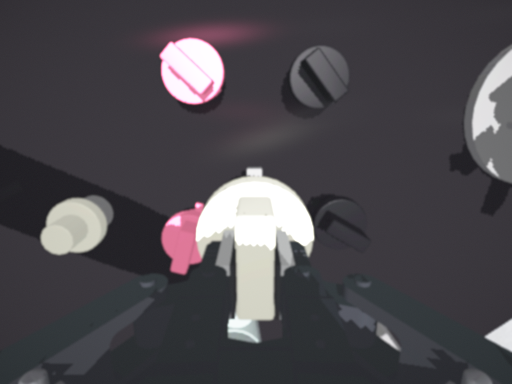

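Emit:
apply_moves:
  increments:
    - [[-0.4, -0.44, 0, 0.0027, 0.0031, 0, 0], [-0.8, -0.86, 0, 0.0027, 0.0031, 0, 0], [-0.92, -1, 0, 0.0027, 0.0031, 0, 0], [-0.92, -1, 0, 0.0027, 0.0031, 0, 0]]

```text
time_s: 9.88
eef_pos: [546.0, 178.5, 239.8]
ee_rot: [-1.106, -2.932, -0.007]
contact_force: [-1.4, 0.5, -1.0]
gripper_width: 0.177
```

Emit:
apply_moves:
  increments:
    - [[-0.4, -0.44, 0, 0, 0, 0, 0], [-0.8, -0.86, 0, 0, 0, 0, 0], [-0.92, -1, 0, 0, 0, 0, 0], [-0.92, -1, 0, 0, 0, 0, 0]]

```text
time_s: 10.38
eef_pos: [549.1, 43.3, 238.3]
ee_rot: [-1.106, -2.931, -0.008]
contact_force: [-0.0, 0.6, -0.5]
gripper_width: 0.171
```

Emit:
apply_moves:
  increments:
    - [[-0.4, -0.44, 0, 0, 0, 0, 0], [-0.8, -0.86, 0, 0, 0, 0, 0], [-0.92, -1, 0, 0, 0, 0, 0], [-0.92, -1, 0, 0, 0, 0, 0]]

```text
time_s: 10.88
eef_pos: [552.5, -91.6, 236.9]
ee_rot: [-1.106, -2.93, -0.01]
contact_force: [0.5, 1.0, -2.0]
gripper_width: 0.176
```

Run:
```python
from h import *
st()
yaw=-154.1
print(inc(np.array([557.8,-210.6,240])-1.75*np.array([np.cos(np.radians(yaw)),np.sin(np.radians(yaw)),0]),yaw))
```

```text
t 10.88 pos [552.5 -91.6 236.9] yaw 138.66 tz [-0.007  0.009 -1.   ] F [ 0.54  0.95 -2.  ] M [ 0.04 -0.03 -0.04] g 0.176 q6 25 q5 0
(array([-0.8328, -0.8422, -0.0419]), array([ 0.0028, -0.0027, -0.3736]))
```

Emit:
apply_moves:
  increments:
    - [[-0.4, -0.42, -0.04, 0.003, -0.003, -0.05, 0], [-0.8, -0.8, -0.04, 0.003, -0.003, -0.1, 0], [-0.83, -0.84, -0.04, 0.003, -0.003, -0.155, 0], [-0.83, -0.84, -0.04, 0.003, -0.003, -0.21, 0], [-0.83, -0.84, -0.04, 0.003, -0.003, -0.265, 0], [-0.83, -0.84, -0.04, 0.003, -0.003, -0.32, 0], [-0.83, -0.84, -0.04, 0.003, -0.003, -0.374, 0], [-0.83, -0.84, -0.04, 0.003, -0.003, -0.374, 0], [-0.83, -0.84, -0.04, 0.003, -0.003, -0.374, 0]]

```text
time_s: 12.0
eef_pos: [559.8, -207.9, 239.8]
ee_rot: [-0.706, 3.061, -0.001]
contact_force: [-0.0, 0.3, -1.2]
gripper_width: 0.176
```

```bash
cat >> h.py <<'E'
YAW=-154.1
def tgt(z,off=1.75,yaw=YAW,sx=557.8,sy=-210.6):
    return np.array([sx,sy,z])-off*np.array([np.cos(np.radians(yaw)),np.sin(np.radians(yaw)),0])
E
python3 - <<'E'
from h import *
st()
print(inc(tgt(206),YAW))
c=ctrl.read_camera('wrist'); save(c,'pics/w8.png')
c=ctrl.read_camera('scene'); 
im=cv2.cvtColor(c['color'][90:210,110:230],cv2.COLOR_RGB2BGR)
cv2.imwrite('pics/s8.png',cv2.resize(im,(600,600),interpolation=cv2.INTER_CUBIC))
E
```

```text
t 12.0 pos [ 559.8 -207.9  239.8] yaw -154.04 tz [ 0.001 -0.    -1.   ] F [-0.03  0.25 -1.16] M [-0.02  0.03  0.01] g 0.176 q6 -52 q5 0
(array([ 0.0121, -0.0156,  0.3385]), array([-0.0002,  0.0002,  0.0003]))
```

View pics/w8.png

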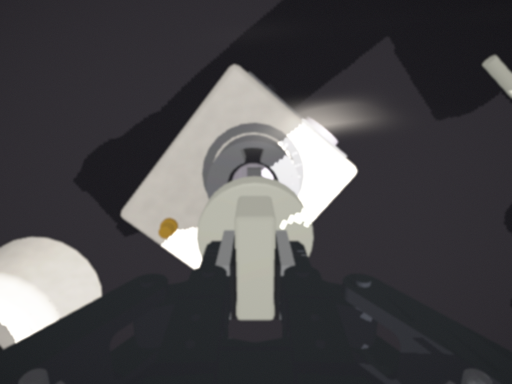

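View pics/s8.png

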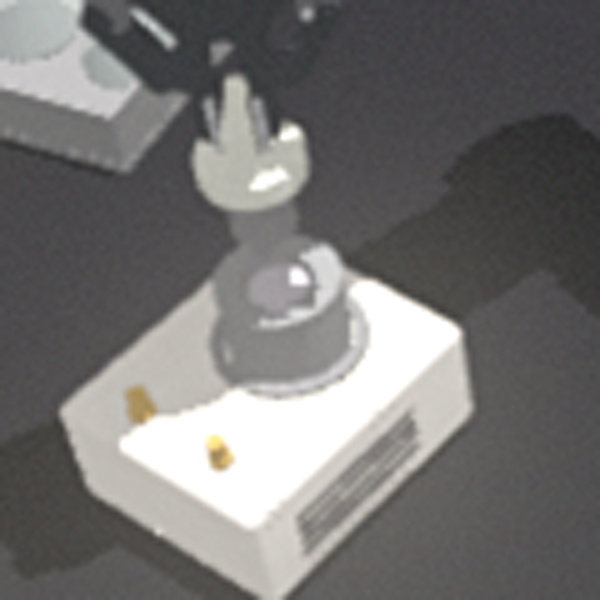

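Emit:
apply_moves:
  increments:
    - [[0.01, -0.016, 0.15, 0, 0, 0, 0], [0.012, -0.016, 0.3, 0, 0, 0, 0], [0.012, -0.016, 0.34, 0, 0, 0, 0], [0.012, -0.016, 0.34, 0, 0, 0, 0]]

```text
time_s: 12.6
eef_pos: [558.7, -210.5, 205.0]
ee_rot: [0.705, -3.061, -0.001]
contact_force: [0.2, 0.4, -0.9]
gripper_width: 0.177
```

Run:
```python
from h import *
st()
print(inc(tgt(196),YAW))
```

```text
t 12.6 pos [ 558.7 -210.5  205. ] yaw -154.06 tz [-0.001  0.    -1.   ] F [ 0.25  0.39 -0.86] M [ 0.   -0.01 -0.03] g 0.177 q6 -53 q5 0
(array([-0.0091,  0.0025,  0.09  ]), array([ 0.0001, -0.0001,  0.0002]))
```

Emit:
apply_moves:
  increments:
    - [[-0.01, 0, 0.02, 0, 0, 0, 0], [-0.01, 0, 0.04, 0, 0, 0, 0], [-0.01, 0, 0.06, 0, 0, 0, 0], [-0.01, 0, 0.07, 0, 0, 0, 0]]

```text
time_s: 13.1
eef_pos: [559.6, -210.0, 197.9]
ee_rot: [0.705, -3.061, -0.001]
contact_force: [0.1, 0.3, -0.8]
gripper_width: 0.175
```

Emit:
apply_moves:
  increments:
    - [[0, 0, 0.01, 0, 0, 0, 0], [0, 0, 0.02, 0, 0, 0, 0], [0, 0, 0.03, 0, 0, 0, 0], [0, 0, 0.03, 0, 0, 0, 0]]

```text
time_s: 13.6
eef_pos: [559.5, -210.0, 194.8]
ee_rot: [0.705, -3.061, -0.001]
contact_force: [-0.3, -0.3, -1.2]
gripper_width: 0.173
```

Run:
```python
from h import *
st()
print(inc(tgt(193),YAW))
```

```text
t 13.6 pos [ 559.5 -210.   194.8] yaw -154.06 tz [-0.001  0.    -1.   ] F [-0.28 -0.26 -1.19] M [-0.03  0.    0.03] g 0.173 q6 -53 q5 0
(array([0.0005, 0.0021, 0.0184]), array([ 0.0002, -0.0002,  0.0002]))
```

Emit:
apply_moves:
  increments:
    - [[0, 0, 0.01, 0, 0, 0, 0], [0, 0, 0.02, 0, 0, 0, 0], [0, 0, 0.03, 0, 0, 0, 0], [0, 0, 0.03, 0, 0, 0, 0]]

```text
time_s: 14.1
eef_pos: [559.6, -210.0, 192.0]
ee_rot: [0.705, -3.061, -0.0]
contact_force: [-0.7, 0.8, 2.4]
gripper_width: 0.178
```

Emit:
apply_moves:
  increments:
    - [[0, 0, 0.01, 0, 0, 0, 0], [0, 0, 0.02, 0, 0, 0, 0], [0, 0, 0.03, 0, 0, 0, 0], [0, 0, 0.03, 0, 0, 0, 0]]

```text
time_s: 14.6
eef_pos: [559.6, -210.0, 189.1]
ee_rot: [0.705, -3.061, -0.0]
contact_force: [-0.6, 0.5, 2.7]
gripper_width: 0.177
```

Run:
```python
from h import *
st()
c=ctrl.read_camera('scene'); 
im=cv2.cvtColor(c['color'][90:210,110:230],cv2.COLOR_RGB2BGR)
cv2.imwrite('pics/s9.png',cv2.resize(im,(600,600),interpolation=cv2.INTER_CUBIC))
```

```text
t 14.6 pos [ 559.6 -210.   189.1] yaw -154.06 tz [-0.  0. -1.] F [-0.6   0.46  2.66] M [ 0.1   0.14 -0.01] g 0.177 q6 -53 q5 0
```

View pics/s9.png

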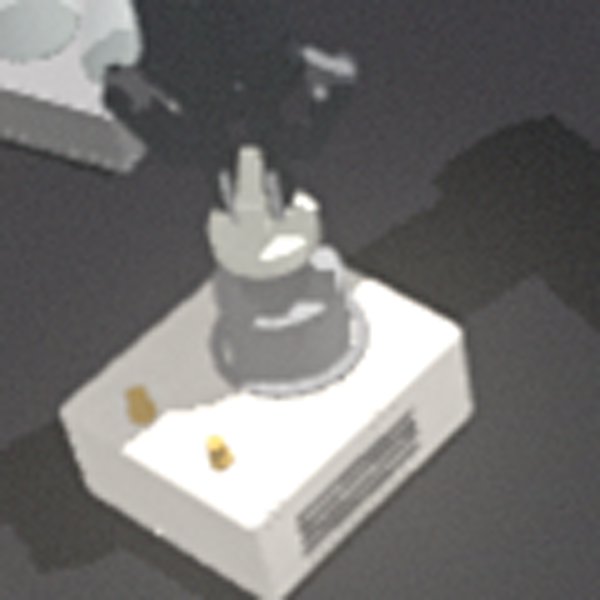

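Emit:
apply_moves:
  increments:
    - [[0, 0, 0.015, 0, 0, 0, 0], [0, 0, 0.03, 0, 0, 0, 0], [0, 0, 0.045, 0, 0, 0, 0], [0, 0, 0.06, 0, 0, 0, 0], [0, 0, 0.06, 0, 0, 0, 0]]

```text
time_s: 15.28
eef_pos: [559.6, -210.0, 183.1]
ee_rot: [0.705, -3.061, -0.0]
contact_force: [-0.4, 0.3, 4.5]
gripper_width: 0.175
```

Run:
```python
from h import *
st()
```

```text
t 15.28 pos [ 559.6 -210.   183.1] yaw -154.06 tz [-0.  0. -1.] F [-0.41  0.28  4.46] M [0.15 0.28 0.02] g 0.175 q6 -53 q5 0
```

Emit:
apply_moves:
  increments:
    - [[0, 0, 0.015, 0, 0, 0, 0], [0, 0, 0.03, 0, 0, 0, 0], [0, 0, 0.045, 0, 0, 0, 0], [0, 0, 0.06, 0, 0, 0, 0], [0, 0, 0.06, 0, 0, 0, 0]]

```text
time_s: 15.9
eef_pos: [559.7, -210.0, 177.1]
ee_rot: [0.705, -3.061, -0.0]
contact_force: [-0.8, 1.4, 5.5]
gripper_width: 0.175
```

Emit:
apply_moves:
  increments:
    - [[0, 0, 0.01, 0, 0, 0, 0], [0, 0, 0.02, 0, 0, 0, 0], [0, 0, 0.03, 0, 0, 0, 0], [0, 0, 0.04, 0, 0, 0, 0], [0, 0, 0.04, 0, 0, 0, 0]]

```text
time_s: 16.52
eef_pos: [559.7, -210.0, 173.4]
ee_rot: [-0.705, 3.061, -0.0]
contact_force: [-1.9, 0.9, 5.9]
gripper_width: 0.179
```

Run:
```python
from h import *
st()
```

```text
t 16.52 pos [ 559.7 -210.   173.4] yaw -154.06 tz [ 0. -0. -1.] F [-1.88  0.94  5.86] M [ 0.28  0.56 -0.  ] g 0.179 q6 -53 q5 0
```

Emit:
apply_moves:
  increments:
    - [[0, 0, 0.01, 0, 0, 0, 0], [0, 0, 0.02, 0, 0, 0, 0], [0, 0, 0.02, 0, 0, 0, 0]]

```text
time_s: 16.9
eef_pos: [559.8, -210.0, 171.8]
ee_rot: [-0.705, 3.061, -0.001]
contact_force: [-1.9, 1.4, 6.9]
gripper_width: 0.173
```

Emit:
apply_moves:
  increments:
    - [[0, 0, 0.01, 0, 0, 0, 0], [0, 0, 0.01, 0, 0, 0, 0]]

```text
time_s: 17.15
eef_pos: [559.8, -210.0, 171.3]
ee_rot: [-0.705, 3.061, -0.001]
contact_force: [-3.0, 1.0, 7.7]
gripper_width: 0.18
```

Emit:
apply_moves:
  increments:
    - [[0, 0, 0.01, 0, 0, 0, 0], [0, 0, 0.01, 0, 0, 0, 0]]

```text
time_s: 17.4
eef_pos: [559.7, -210.0, 170.7]
ee_rot: [-0.705, 3.06, -0.001]
contact_force: [-1.6, 0.4, 7.3]
gripper_width: 0.175
```

Run:
```python
from h import *
st()
```

```text
t 17.4 pos [ 559.7 -210.   170.7] yaw -154.06 tz [ 0.001 -0.001 -1.   ] F [-1.6   0.36  7.28] M [ 0.36  0.64 -0.01] g 0.175 q6 -53 q5 0
```

Emit:
apply_moves:
  increments:
    - [[0, 0, 0.01, 0, 0, 0, 0], [0, 0, 0.015, 0, 0, 0, 0], [0, 0, 0.015, 0, 0, 0, 0]]

```text
time_s: 17.77
eef_pos: [559.7, -210.0, 169.7]
ee_rot: [-0.705, 3.06, -0.002]
contact_force: [-1.3, 1.3, 7.3]
gripper_width: 0.175
```

Emit:
apply_moves:
  increments:
    - [[0, 0, 0.01, 0, 0, 0, 0], [0, 0, 0.015, 0, 0, 0, 0], [0, 0, 0.015, 0, 0, 0, 0]]

```text
time_s: 18.15
eef_pos: [559.7, -210.0, 168.8]
ee_rot: [-0.705, 3.06, -0.002]
contact_force: [-2.2, 0.9, 7.7]
gripper_width: 0.175
```

Run:
```python
from h import *
st()
```

```text
t 18.15 pos [ 559.7 -210.   168.8] yaw -154.06 tz [ 0.002 -0.001 -1.   ] F [-2.21  0.91  7.68] M [0.38 0.7  0.01] g 0.175 q6 -53 q5 0
```

Emit:
apply_moves:
  increments:
    - [[0, 0, 0.01, 0, 0, 0, 0], [0, 0, 0.015, 0, 0, 0, 0], [0, 0, 0.015, 0, 0, 0, 0]]

```text
time_s: 18.52
eef_pos: [559.8, -210.0, 168.5]
ee_rot: [-0.705, 3.059, -0.003]
contact_force: [-3.2, 1.8, 9.7]
gripper_width: 0.174
```

Emit:
apply_moves:
  increments:
    - [[0, 0, 0.01, 0, 0, 0, 0], [0, 0, 0.01, 0, 0, 0, 0], [0, 0, 0.01, 0, 0, 0, 0]]

```text
time_s: 18.9
eef_pos: [559.7, -210.0, 168.5]
ee_rot: [-0.705, 3.059, -0.004]
contact_force: [-2.8, 0.9, 9.9]
gripper_width: 0.179
```

Run:
```python
from h import *
st()
c=ctrl.read_camera('wrist'); save(c,'pics/w10.png')
```

```text
t 18.9 pos [ 559.7 -210.   168.5] yaw -154.05 tz [ 0.003 -0.002 -1.   ] F [-2.8   0.87  9.9 ] M [0.47 0.91 0.05] g 0.179 q6 -53 q5 0
```

View pics/w10.png

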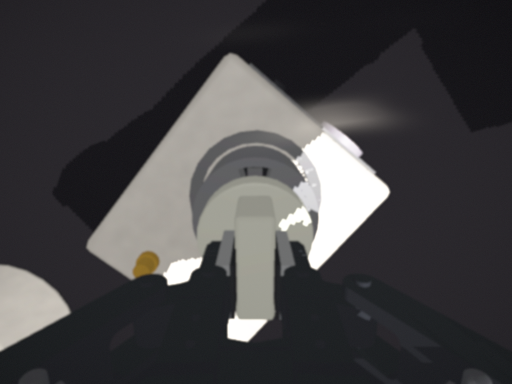

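Emit:
apply_moves:
  increments:
    - [[0, 0, 0.01, 0, 0, 0.02, 0], [0, -0.002, 0.01, 0, 0, 0.04, 0], [0, -0.004, 0.01, 0, 0, 0.06, 0], [0.001, -0.005, 0.01, 0, 0, 0.08, 0], [0.001, -0.006, 0.01, 0, 0, 0.1, 0], [0.001, -0.006, 0.01, 0, 0, 0.11, 0], [0.001, -0.006, 0.01, 0, 0, 0.11, 0]]

```text
time_s: 19.82
eef_pos: [560.6, -211.6, 168.6]
ee_rot: [-0.168, 3.132, -0.007]
contact_force: [-1.2, -1.2, 7.9]
gripper_width: 0.174
```

Run:
```python
from h import *
st()
```

```text
t 19.82 pos [ 560.6 -211.6  168.6] yaw -173.87 tz [ 0.005 -0.004 -1.   ] F [-1.16 -1.15  7.9 ] M [-0.11  0.48  0.03] g 0.174 q6 -33 q5 0
```

Run:
```python
from h import *
y=-204
print(inc(tgt(167.4,yaw=y,sx=558.4,sy=-211.2),y))
```

```text
(array([ 0.0064, -0.0028,  0.0121]), array([-0.0011,  0.0019,  0.1674]))
```

Emit:
apply_moves:
  increments:
    - [[0, 0, 0.012, 0, 0, 0.02, 0], [0.001, -0.001, 0.012, 0, 0.001, 0.04, 0], [0.003, -0.002, 0.012, 0, 0.001, 0.06, 0], [0.004, -0.003, 0.012, -0.001, 0.002, 0.08, 0], [0.005, -0.003, 0.012, -0.001, 0.002, 0.1, 0], [0.006, -0.003, 0.012, -0.001, 0.002, 0.12, 0], [0.006, -0.003, 0.012, -0.001, 0.002, 0.14, 0], [0.006, -0.003, 0.012, -0.001, 0.002, 0.16, 0], [0.006, -0.003, 0.012, -0.001, 0.002, 0.167, 0]]

```text
time_s: 20.95
eef_pos: [560.8, -212.9, 168.6]
ee_rot: [0.653, 3.071, -0.003]
contact_force: [-2.1, -0.1, 8.4]
gripper_width: 0.176
```

Run:
```python
from h import *
st()
y=-226
print(inc(tgt(167.4,yaw=y,sx=558.4,sy=-211.2),y))
```

```text
t 20.95 pos [ 560.8 -212.9  168.6] yaw 156.0 tz [ 0.002 -0.002 -1.   ] F [-2.11 -0.13  8.38] M [-0.08  0.41  0.06] g 0.176 q6 -3 q5 0
(array([ 0.0125, -0.0012,  0.0116]), array([-0.0003,  0.0009,  0.1222]))
```

Emit:
apply_moves:
  increments:
    - [[0.003, 0, 0.012, 0, 0.001, 0.02, 0], [0.006, 0, 0.012, 0, 0.001, 0.04, 0], [0.009, -0.001, 0.012, 0, 0.001, 0.06, 0], [0.012, -0.001, 0.012, 0, 0.001, 0.08, 0], [0.012, -0.001, 0.012, 0, 0.001, 0.1, 0], [0.012, -0.001, 0.012, 0, 0.001, 0.12, 0], [0.012, -0.001, 0.012, 0, 0.001, 0.122, 0]]

```text
time_s: 21.82
eef_pos: [560.4, -213.3, 168.5]
ee_rot: [1.227, 2.89, -0.003]
contact_force: [-1.9, -0.5, 8.3]
gripper_width: 0.18
```

Run:
```python
from h import *
st()
y=-236
print(inc(tgt(167.4,yaw=y,sx=558.4,sy=-211.2),y))
c=ctrl.read_camera('wrist'); save(c,'pics/w11.png')
```

```text
t 21.82 pos [ 560.4 -213.3  168.5] yaw 134.0 tz [ 0.001 -0.002 -1.   ] F [-1.94 -0.45  8.32] M [0.02 0.38 0.08] g 0.18 q6 19 q5 0
(array([ 0.0118, -0.0032,  0.011 ]), array([-0.0002,  0.0008,  0.0556]))
```

View pics/w11.png

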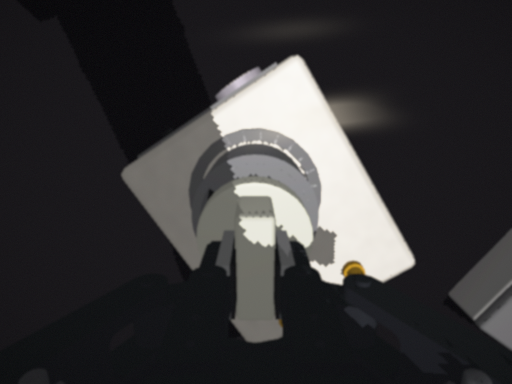

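Emit:
apply_moves:
  increments:
    - [[0.004, -0.001, 0.012, 0, 0.001, 0.015, 0], [0.008, -0.002, 0.012, 0, 0.001, 0.03, 0], [0.012, -0.003, 0.012, 0, 0.001, 0.04, 0], [0.012, -0.003, 0.012, 0, 0.001, 0.048, 0], [0.012, -0.003, 0.012, 0, 0.001, 0.048, 0]]

```text
time_s: 22.5
eef_pos: [560.3, -213.4, 168.5]
ee_rot: [1.441, 2.789, -0.001]
contact_force: [-1.3, -0.4, 8.1]
gripper_width: 0.181
```

Emit:
apply_moves:
  increments:
    - [[0, 0, 0.01, 0, 0, 0.006, 0], [0, 0, 0.01, 0, 0, 0.011, 0], [0, 0, 0.01, 0, 0, 0.011, 0]]

```text
time_s: 22.88
eef_pos: [560.5, -213.6, 168.4]
ee_rot: [1.488, 2.763, -0.002]
contact_force: [-2.7, 1.6, 9.3]
gripper_width: 0.176
```

Run:
```python
from h import *
st()
```

```text
t 22.88 pos [ 560.5 -213.6  168.4] yaw 123.38 tz [ 0.003 -0.003 -1.   ] F [-2.71  1.63  9.27] M [0.33 0.69 0.05] g 0.176 q6 30 q5 0
```

Emit:
apply_moves:
  increments:
    - [[0, 0, 0.008, 0, 0, 0.006, 0], [0, 0, 0.008, 0, 0, 0.01, 0], [0, 0, 0.008, 0, 0, 0.01, 0]]

```text
time_s: 23.25
eef_pos: [560.5, -213.7, 168.5]
ee_rot: [1.531, 2.738, -0.002]
contact_force: [-2.5, 1.0, 8.9]
gripper_width: 0.174
```

Run:
```python
from h import *
st()
```

```text
t 23.25 pos [ 560.5 -213.7  168.5] yaw 121.58 tz [ 0.003 -0.003 -1.   ] F [-2.5   0.98  8.91] M [0.37 0.68 0.09] g 0.174 q6 32 q5 0
```

Emit:
apply_moves:
  increments:
    - [[0, 0, 0.008, 0, 0, 0.005, 0], [0, 0, 0.008, 0, 0, 0.01, 0], [0, 0, 0.008, 0, 0, 0.01, 0]]

```text
time_s: 23.62
eef_pos: [560.3, -213.8, 168.5]
ee_rot: [1.573, 2.714, -0.002]
contact_force: [-3.5, -0.0, 9.8]
gripper_width: 0.174
```

Run:
```python
from h import *
st()
c=ctrl.read_camera('wrist'); save(c,'pics/w12.png')
```

```text
t 23.62 pos [ 560.3 -213.8  168.5] yaw 119.81 tz [ 0.003 -0.004 -1.   ] F [-3.5  -0.03  9.82] M [0.31 0.77 0.11] g 0.174 q6 33 q5 0
```

View pics/w12.png

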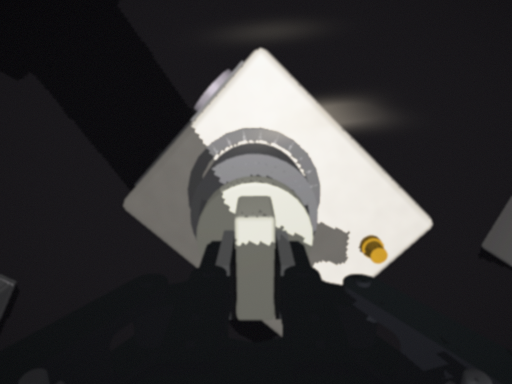

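Emit:
apply_moves:
  increments:
    - [[0, 0, -0.01, 0, 0, 0, 0], [0, 0, -0.02, 0, 0, 0, 0], [0, 0, -0.03, 0, 0, 0, 0], [0, 0, -0.04, 0, 0, 0, 0], [0, 0, -0.04, 0, 0, 0, 0]]

```text
time_s: 24.3
eef_pos: [560.2, -213.7, 172.4]
ee_rot: [1.573, 2.714, -0.002]
contact_force: [-1.8, 1.4, 2.6]
gripper_width: 0.175
```

Run:
```python
from h import *
st()
```

```text
t 24.3 pos [ 560.2 -213.7  172.4] yaw 119.81 tz [ 0.003 -0.003 -1.   ] F [-1.78  1.43  2.61] M [0.28 0.4  0.15] g 0.175 q6 33 q5 0
```

Emit:
apply_moves:
  increments:
    - [[0, 0, -0.01, 0, 0, 0, 0], [0, 0, -0.02, 0, 0, 0, 0], [0, 0, -0.025, 0, 0, 0, 0], [0, 0, -0.025, 0, 0, 0, 0]]

```text
time_s: 24.8
eef_pos: [560.2, -213.7, 174.9]
ee_rot: [1.573, 2.714, -0.002]
contact_force: [-0.8, 1.9, 2.0]
gripper_width: 0.174
```

Run:
```python
from h import *
st()
```

```text
t 24.8 pos [ 560.2 -213.7  174.9] yaw 119.81 tz [ 0.003 -0.003 -1.   ] F [-0.85  1.88  2.  ] M [0.26 0.27 0.16] g 0.174 q6 33 q5 0
```

Emit:
apply_moves:
  increments:
    - [[0, 0, 0, 0, 0, -0.008, 0], [0, 0, 0, 0, 0, -0.008, 0]]

```text
time_s: 25.05
eef_pos: [560.4, -213.7, 175.5]
ee_rot: [1.538, 2.733, -0.002]
contact_force: [-2.3, 0.4, 5.4]
gripper_width: 0.175
```

Emit:
apply_moves:
  increments:
    - [[0, 0, -0.005, 0, 0, 0, 0.3], [0, 0, -0.005, 0, 0, 0, 0.5], [0, 0, -0.005, 0, 0, 0, 0.6], [0, 0, -0.005, 0, 0, 0, 0.6]]

```text
time_s: 25.55
eef_pos: [560.3, -213.8, 175.7]
ee_rot: [1.539, 2.734, -0.002]
contact_force: [0.0, -0.6, 0.6]
gripper_width: 0.6
```

Run:
```python
from h import *
st()
c=ctrl.read_camera('wrist'); save(c,'pics/w13.png')
```

```text
t 25.55 pos [ 560.3 -213.8  175.7] yaw 121.26 tz [ 0.003 -0.004 -1.   ] F [ 0.01 -0.59  0.58] M [0.02 0.03 0.03] g 0.6 q6 32 q5 0
```

View pics/w13.png

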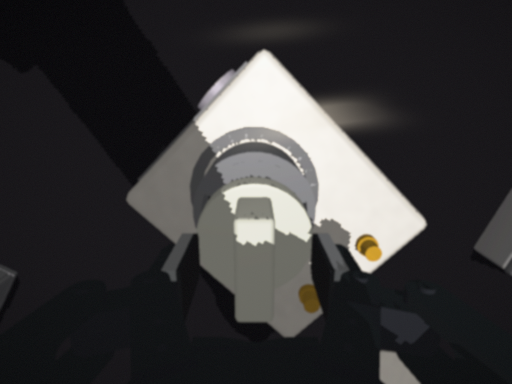

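Released; the wing stays aligned with the fingers (about column 255). Now I retreat upward and check.

Emit:
apply_moves:
  increments:
    - [[0, 0, -0.2, 0, 0, 0, 0.6], [0, 0, -0.6, 0, 0, 0, 0.6], [0, 0, -1, 0, 0, 0, 0.6], [0, 0, -1, 0, 0, 0, 0.6]]

```text
time_s: 26.1
eef_pos: [561.9, -214.3, 279.7]
ee_rot: [1.535, 2.727, -0.002]
contact_force: [0.3, 0.3, -0.3]
gripper_width: 0.6
```

Run:
```python
from h import *
import pickle
st()
c=ctrl.read_camera('wrist'); save(c,'pics/w14.png');pickle.dump(c,open('w14.pkl','wb'))
c=ctrl.read_camera('scene'); pickle.dump(c,open('s14.pkl','wb'))
im=cv2.cvtColor(c['color'][90:210,110:230],cv2.COLOR_RGB2BGR)
cv2.imwrite('pics/s14.png',cv2.resize(im,(600,600),interpolation=cv2.INTER_CUBIC))
```

```text
t 26.1 pos [ 561.9 -214.3  279.7] yaw 121.26 tz [ 0.01  -0.007 -1.   ] F [ 0.31  0.25 -0.31] M [ 0.   -0.01 -0.02] g 0.6 q6 32 q5 0
```

View pics/w14.png

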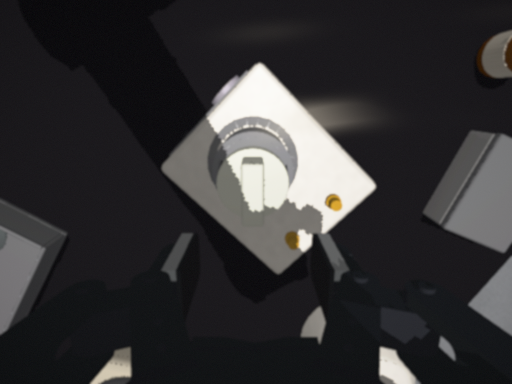

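View pics/s14.png

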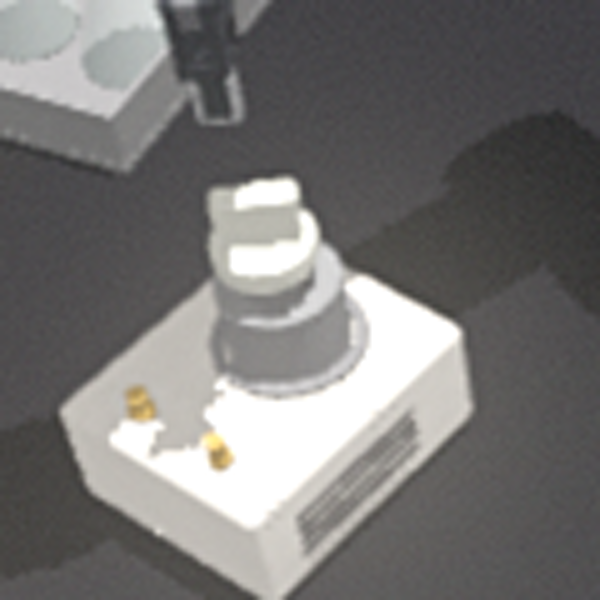

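Run:
```python
from h import *
import pickle
c=pickle.load(open('s14.pkl','rb'));w=pickle.load(open('w14.pkl','rb'))
q=lambda X:tuple(np.round((np.array(proj(c,X))-[110,90])*5,0))
A=[557.8,-210.6]
for n,z in(('collar top',135),('cap bot',153),('cap top',169),('wing top',201)):
    print(n,'scene crop',q(A+[z]),'wrist',np.round(proj(w,A+[z]),1))
im=cv2.cvtColor(w['color'][110:240,190:320],cv2.COLOR_RGB2BGR)
cv2.imwrite('pics/w14c.png',cv2.resize(im,(585,585),interpolation=cv2.INTER_CUBIC))
```

```text
collar top scene crop (np.float64(275.0), np.float64(278.0)) wrist [252.1 171.8]
cap bot scene crop (np.float64(270.0), np.float64(255.0)) wrist [252.  176.4]
cap top scene crop (np.float64(265.0), np.float64(234.0)) wrist [252. 181.]
wing top scene crop (np.float64(255.0), np.float64(191.0)) wrist [251.9 192.1]
```

View pics/w14c.png

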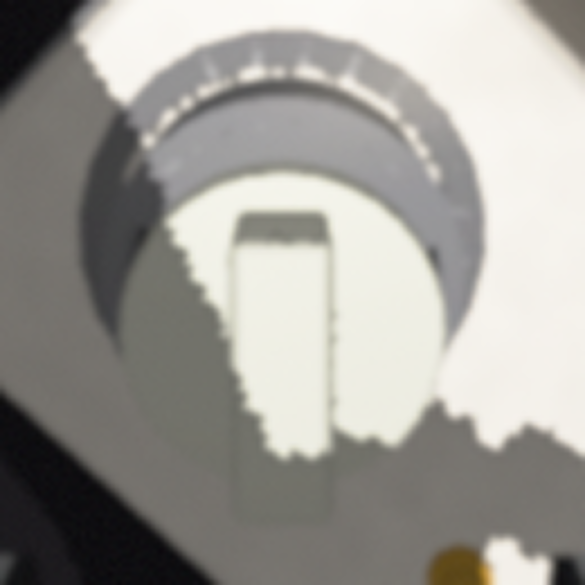

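Run:
```python
from h import *
st(); print(ctrl.close_job())
```

```text
t 26.2 pos [ 560.3 -213.6  275.9] yaw 121.26 tz [ 0.004 -0.004 -1.   ] F [-0.08  0.24  0.24] M [-0.02  0.01  0.04] g 0.599 q6 32 q5 0
the job is handed in; nothing more can be done
None
```

I fitted the white winged cartridge into the pump socket, locked it and let go. I handed the job in at 26.2 s of the 64 s allowed. The hand-in gives no verdict, so what follows is from my own checks.

- **Finding the socket:** Two wrist views half a turn apart agreed on its position to within 0.5 mm. The collar's true top face is about 135 mm above the bench. The spring plate and the floor, felt on the way down, agree with that.
- **Pressing in:** The lugs went through the slots and I pressed to the floor slowly. The highest reading between steps was about 11 N after removing the sensor's offset, well under 25 N. I did not record brief peaks within a move.
- **Twisting:** The gripper turned about 86° clockwise. The stop showed only as a slow rise in twisting moment to about 0.1 N m.
- **Locking:** I then raised it 6 to 7 mm with the spring, eased the twist back about 1.5° and opened the gripper.

The last wrist and scene pictures show the cartridge upright in the socket:

- **Turn:** It sits about 84.6° from the slots.
- **Height:** The wing top is where a locked cartridge's should be, which puts its centre roughly 27 mm above the socket point.
- **Position:** The wrist view put both the cartridge and the collar about 2 mm from where I predicted. Against each other they agree to about 1 mm, so I took this as camera error.
- **Clearance:** The gripper is about 100 mm above its release height and touches nothing (force near zero).

I had no contact with the threaded cartridge, beaker or bottle. I did not photograph them again before handing in.

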